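# Divert the grinding balls to the empty tray

### The job

The orange tray of the ball sorter, on the robot's left, is full. With the fingertips, press the seesaw gate all the way over so that it leans down to the right, towards the empty blue tray, and only then push both white grinding balls along the feed track so that they drop onto the gate and roll down the right-hand chute into the blue tray. Lift nothing, let no ball go to the left, and leave the gate leaning right and the jar, slide box and objective where they stand.

Things in the scene. Friction and masses are not known exactly. Their poses are not given: they have to be found in the camera images.
- sorter: Fixed ball sorter, T-shaped white base 440 mm wide (y), x from -175 to 62 mm. Origin on the bench under the middle of the gate; x runs along the feed track away from the robot, y left, z up; yaw within 20 degrees. Order along x: feed track, seesaw gate (lying along y), grey backboard behind the gate's middle (60 mm wide, x 26 to 30 mm, top z 150 mm, the highest part). A chute and a tray at each end.
- gate (a joint): Gate tilt, rad: -0.25 left end fully down, +0.25 right end fully down (hard stops). Starts leaning left (-0.25 to -0.14), stays where it is left (pivot friction 0.03 N m, about 0.5 N at a pad). Red-floored open trough 160 mm long on a pivot along the sorter's x through its middle, 40 mm wide inside, floor at z 100 mm at the pivot, front wall 10 and rear wall 14 mm high, ends open.
- pad_right (a point): Centre of the top of the yellow press pad at the gate's right end, 42 mm (x) by 40 mm (y), 5 mm thick, behind the trough: sorter x 45 mm, 60 mm right of the pivot. Moves with the gate: z about 127 mm with the left end fully down, 97 mm with the right end fully down. Free above and below.
- pad_left (a point): Centre of the top face of the same yellow pad at the gate's left end, 60 mm left of the pivot.
- feed_lip (a point): Middle of the end of the feed track's floor, where balls drop 18 mm onto the gate's middle: sorter x -26, y 0, z 118 mm; axes as the sorter's. The track runs 140 mm back from here along -x, floor rising 0.06 rad, 34 mm wide between side rails 5 mm high above the floor, open above and at the rear. Green floor; two cross ribs 2 mm high, 30 and 80 mm behind the lip, each stop one ball.
- ball_front_center (a point): Centre of the front white ceramic grinding ball, diameter 30 mm, about 55 g. It rests on the feed track behind the front rib, its centre about 40 mm behind the lip and 18 mm above it. A light push takes it over the rib, and it then rolls on by itself.
- ball_rear_center (a point): Centre of the rear white ball, same size, behind the rear rib, about 90 mm behind the lip. Pushed forward it can stop behind the front rib again, so it may need pushing on nearly to the lip.
- tray_right (a point): Centre of the inner floor (z 12 mm) of the empty blue tray, the target, axes as the sorter's; inside 102 mm (x) by 82 mm (y), walls 36 mm high inside, outer end wall up to z 93 mm.
- tray_left (a point): Centre of the inner floor of the orange tray on the left, same size, already filled with fixed grey balls.
- jar: Bystander: amber jar with black cap, 48 mm diameter, 75 mm tall, origin under its centre. The three bystanders stand on the bench beside the sorter, clear of its moving parts, in varying order.
- slide_box: Bystander: green slide box with white lid, 80 x 34 x 30 mm, origin under its centre.
- objective: Bystander: steel microscope objective standing on its wide end, 32 mm diameter, 54 mm tall, origin under its centre.
Mind the look-alikes: they are no part of the job. What is shaped like the part that bears ball_front_center but brown is not meant. Leave any red or yellow look-alike of the part that bears ball_rear_center alone.

How it is judged:
By the outcome, as a careful person would: the job done as asked, in the order asked, and still so for the second after the job is handed in, with the robot touching nothing.
It also fails if it takes over 42 s, if anything falls off the work surface, if the arm or the gripper's body presses on something with over 40 N, if the wrist force passes 120 N, or if a joint passes its speed limit or range.

### The arm

A 6-joint arm with a two-finger parallel gripper is mounted at the origin on the work surface. World frame = base frame: x ahead of the robot, y to its left, z up, the work surface at z = 0. Lengths are in m, angles in rad, forces in N, time in s.
With the tool pointing down it reaches from about 0.375 to 0.975 m from the base axis. Payload 3.8 kg.
Tool frame: the origin (TCP) lies midway between the tips of the shut fingers; the grasp point (between the pads) lies 19 mm behind it; z points along the fingers, y is the line along which they close (so a half turn about z gives the same grasp; the last joint's range is limited). The gripper opens to 85 mm and grips with 20 to 120 N. Pads are 22 mm wide; open, the fingers measure 114 mm over their backs; the gripper's body (76 mm by 85 mm) begins 54 mm behind the grasp point. The pads swing forward as they close: fully open they stand 13 mm farther back than shut.
Start: joints at [-1.272, 0.264, 1.604, -0, 1.274, -0.037], TCP at [0.222, -0.637, 0.231] pointing down, gripper open.
Joint ranges: [-2.63, 2.63], [-0.94, 2.18], [0.31, 2.57], [-1.31, 4.45], [0, 2.66], [-2.55, 2.55]. Speed limits (rad/s): [2.57, 2.57, 3.14, 3.14, 3.14, 3.14].

### API

Orientations are given as a rotation vector (axis times angle).
In Python, from workcell import bot, imaging gives the robot as it stands.
- The arm moves only by the tool step_arm, never from a script. Its argument "series" is a list of rows, each an object of numbers: "grip": the closure, from -1 (fully open) to 1 (shut); "x", "y", "z": the shift along the tool's x, y, z normalised to -1 to 1, where 1 is 500 mm; "ax", "ay", "az": the turn, a rotation vector about the tool's x, y, z normalised to -1 to 1, where 1 is 30 degrees. A call has 1 to 12 rows; each row is the pose to reach, as a shift and turn from the pose commanded when the call began, along the tool's axes at that moment; what a row does not reach only later rows make up. A row lasts 1/10 s, in which the tool goes at most 50 mm and 8.59 degrees, less where a joint would pass 70% of its speed; a pose out of reach is approached as far as the arm can. A call with a number of a shift or a turn outside -1 to 1 is refused whole. A call with a gripper value outside its range is refused whole. The fingers move at their own pace and stop on an object; "force" is the grip in N (left out, the last holds). Time passes only in rows, so rows that repeat a pose let the fingers close. It gives the time, the measured TCP pose, the force, the opening and the grip force at its end, in the units of the state.
- bot.read_state(): the state, without advancing time (a new reading comes with each control period).
- imaging.read_camera(name): name is "side" or "top"; returns a dict with "img" (400x640x3 uint8, red, green, blue), "fx", "fy", "cx", "cy" (pixels), "k1" (the pictures are not rectified: a ray, as slopes to the right and down, at radius r is drawn at 1 + k1 r^2 times it, then the intrinsics apply), "R" (3x3) and "t" (3): a world point X has camera coordinates R X + t. Camera axes: x right, y down, z forward; pixel columns grow to the right and rows downward; lengths in m; the calibration is good to about 2 mm. A picture is of the moment at which its call begins. There is no depth.
- bot.finish_job(): hands the job in; it is judged then, once.
The state is a dict: "time": time; "q": joint angles; "joint_vel": joint speeds; "joint_torque": joint torques, N m; "tool_pos": TCP position; "tcp_rot": TCP orientation; "wrist_force": force on the tool from outside, world axes, zero at the start; "torque": the same for the moment, N m; "width": opening from 0.0 (shut) to 1.0 (fully open); "grip_force": force on a finger pad.
Only numpy, scipy, OpenCV 4.12 (cv2) and the standard library are available. Lean on these libraries where they do the work, as an engineer would, in place of code of your own. Each camera call takes 0.05 s, during which the arm holds its last target. There are 200 camera calls.

## Working session

There is one attempt and no reset: what is moved stays moved. The work goes in short steps, Python scripts to look and compute and a tool call to move; the robot and the scene stay as the last step left them, time stands still between calls to the robot, and variables do not carry over. Pictures are saved under pics/ and viewed, at most 10 in all, crops included, and the job is handed in when it is done.

Besides the shell and the picture viewer there is one more tool, called after ">>>" as name(argument=value, ...) on one line, values as JSON. step_arm: Moves the arm, as the interface text tells. Scaled input: -1 to 1 covers 500 mm each way for a shift and 30 degrees each way for a turn. Its arguments: {"type":"object","properties":{"series":{"type":"array","items":{"type":"object","properties":{"grip":{"type":"number"},"x":{"type":"number","minimum":-1,"maximum":1},"y":{"type":"number","minimum":-1,"maximum":1},"z":{"type":"number","minimum":-1,"maximum":1},"ax":{"type":"number","minimum":-1,"maximum":1},"ay":{"type":"number","minimum":-1,"maximum":1},"az":{"type":"number","minimum":-1,"maximum":1}}}},"force":{"type":"number"}},"required":["series"]}

```bash
mkdir -p pics; ls; python3 - <<'E'
from workcell import bot, imaging
import cv2,numpy as np
for n in ("top","side"):
    c=imaging.read_camera(n); cv2.imwrite(f"pics/{n}0.png",c["img"][:,:,::-1])
    np.savez(f"{n}0.npz",**c)
    print(n,c["fx"],c["cx"],c["cy"],c["k1"],(-np.array(c["R"]).T@c["t"]).round(3),np.array(c["R"]).round(2).tolist())
s=bot.read_state();print(s["time"],s["tool_pos"],s["tcp_rot"],s["width"])
E
```

```text
pics
top 505.0506313602556 318.8232464618255 199.45368774738552 -0.0010494073567419871 [0.442 0.028 1.088] [[0.01, -1.0, -0.02], [-0.99, -0.01, -0.12], [0.12, 0.02, -0.99]]
side 450.2181697644544 322.75059776279414 206.23583446182238 -0.0811444728077758 [0.219 0.62  0.669] [[-0.88, -0.47, -0.0], [-0.29, 0.56, -0.78], [0.37, -0.68, -0.63]]
0.1 [ 0.22222355 -0.63664061  0.23003621] [-3.09535298e+00 -5.24599548e-01  3.96133851e-04] 0.996871589989247
```

View pics/top0.png

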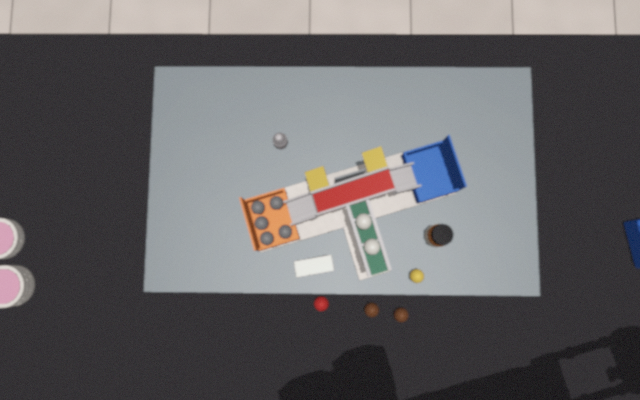

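View pics/side0.png

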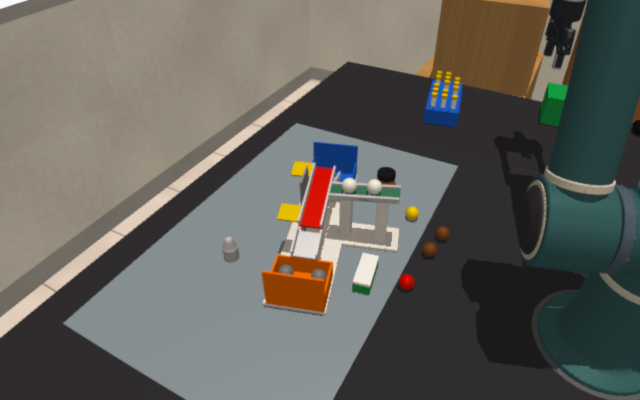

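The top view shows the white balls at (364,221) front and (372,247) rear, both on the green track. The yellow pads are at (317,180) left and (375,160) right. Possible mix-ups are a red ball (321,304), brown balls (372,310) and (401,314), and a yellow ball (417,275), all on the bench and none wanted. I choose the two white ones.

```bash
cat > h.py <<'E'
import numpy as np,cv2
from scipy import ndimage
def load(n): return dict(np.load(n))
def ray(c,px):
    K=np.array([[c["fx"],0,c["cx"]],[0,c["fy"],c["cy"]],[0,0,1.]])
    d=cv2.undistortPoints(np.array([[px]],float),K,np.array([c["k1"],0,0,0.]))[0,0]
    R=np.array(c["R"]); return -R.T@np.array(c["t"]), R.T@np.r_[d,1]
def onz(c,px,z):
    o,d=ray(c,px); return o+d*(z-o[2])/d[2]
def tri(c1,p1,c2,p2):
    A=np.zeros((3,3));b=np.zeros(3)
    for c,p in((c1,p1),(c2,p2)):
        o,d=ray(c,p);d=d/np.linalg.norm(d);M=np.eye(3)-np.outer(d,d);A+=M;b+=M@o
    return np.linalg.solve(A,b)
def blobs(img,f,box,amin=30):
    hsv=cv2.cvtColor(img,cv2.COLOR_RGB2HSV).astype(int);m=f(hsv[...,0],hsv[...,1],hsv[...,2]).astype(np.uint8)
    k=np.zeros_like(m);u0,v0,u1,v1=box;k[v0:v1,u0:u1]=1
    n,l,s,ce=cv2.connectedComponentsWithStats(m*k)
    return [(ce[i].round(1).tolist(),int(s[i,4])) for i in range(1,n) if s[i,4]>=amin]
yel=lambda h,s,v:(h>20)&(h<33)&(s>110)&(v>100)
wht=lambda h,s,v:(s<45)&(v>165)
red=lambda h,s,v:((h<4)|(h>174))&(s>170)&(v>90)
grn=lambda h,s,v:(h>65)&(h<90)&(s>90)&(v>40)
E
python3 - <<'E'
from h import *
t=load("top0.npz");s=load("side0.npz")
for nm,f in(("yel",yel),("red",red),("grn",grn)):
    print(nm,blobs(t["img"],f,(230,120,480,330)),blobs(s["img"],f,(240,120,460,330)))
print("wht",blobs(t["img"],wht,(355,210,385,260)),blobs(s["img"],wht,(335,170,390,198)))
for n,c,b in(("a",t,(240,120,480,300)),("b",s,(250,130,450,320))):
    cr=c["img"][b[1]:b[3],b[0]:b[2]];cv2.imwrite(f"pics/cr_{n}.png",cv2.resize(cr,None,fx=3,fy=3,interpolation=cv2.INTER_CUBIC)[:,:,::-1])
E
```

```text
yel [([373.9, 159.1], 371), ([316.3, 178.2], 341), ([416.1, 275.5], 125)] [([300.8, 168.1], 238), ([288.7, 212.1], 347), ([411.8, 212.9], 138)]
red [([329.5, 197.6], 310), ([320.9, 303.2], 139)] [([316.1, 197.9], 1060), ([406.3, 281.2], 190)]
grn [] [([336.5, 188.9], 69), ([361.0, 190.3], 78), ([389.8, 192.3], 132), ([361.0, 289.3], 114)]
wht [([374.1, 229.7], 755), ([359.5, 243.8], 145)] [([360.3, 183.3], 305), ([359.6, 195.7], 90)]
```

View pics/cr_a.png

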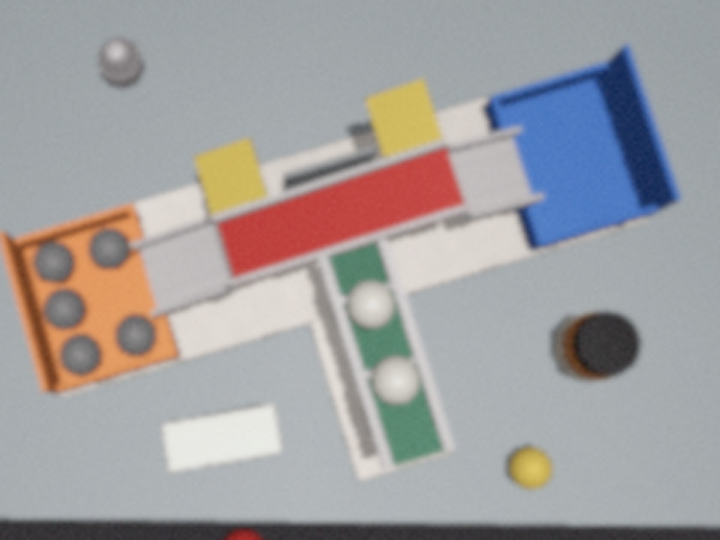

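View pics/cr_b.png

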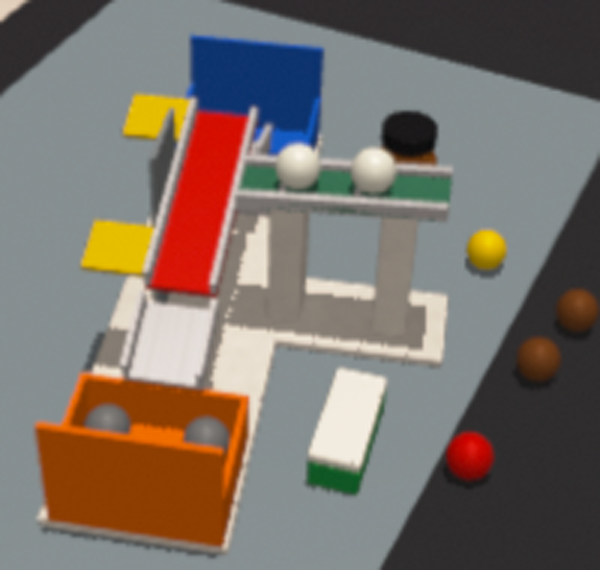

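The crops confirm the choice: front ball at top (363.7,221.3) and side (349.7,185.3), rear ball at top (372.3,246.7) and side (374.7,186.7), both on the green floor. The gate leans left.

```bash
python3 - <<'E'
from h import *
t=load("top0.npz");s=load("side0.npz")
f=tri(t,(363.7,221.3),s,(349.7,185.3));r=tri(t,(372.3,246.7),s,(374.7,186.7))
print("balls",f,r,np.linalg.norm(f-r))
pr=tri(t,(373.9,159.1),s,(300.8,168.1));pl=tri(t,(316.3,178.2),s,(288.7,212.1))
print("pads tri",pr,pl); 
PR=onz(t,(373.9,159.1),.125);PL=onz(t,(316.3,178.2),.099)
print("pads plane",PR,PL,np.linalg.norm(PR-PL))
d=PL-PR;print("yaw pads",np.degrees(np.arctan2(-d[0],d[1])),"yaw balls",np.degrees(np.arctan2((f-r)[1],(f-r)[0])))
fz=onz(t,(363.7,221.3),.136);rz=onz(t,(372.3,246.7),.139)
print(fz,rz)
yaw=np.arctan2(-d[0],d[1]);ex=np.array([np.cos(yaw),np.sin(yaw)]);
print("origin from pads",(PL+PR)[:2]/2-.045*ex,"from ball",fz[:2]+.066*ex, rz[:2]+.116*ex)
for n,p,z in(("jar",(441,235),.075),("box",(314,266),.03),("obj",(280,140),.054)):print(n,onz(t,p,z))
E
```

```text
balls [ 0.51261104 -0.04026378  0.13477627] [ 0.46522246 -0.05602159  0.13734617] 0.050005903265356574
pads tri [ 0.6354864  -0.06009893  0.12488815] [0.60054306 0.05118053 0.09856406]
pads plane [ 0.63426898 -0.06064163  0.125     ] [0.60023928 0.05105556 0.099     ] 0.1196255966216573
yaw pads 16.94389862726482 yaw balls 18.393169616769043
[ 0.5127061  -0.04010165  0.136     ] [ 0.46507529 -0.05591576  0.139     ]
origin from pads [ 0.57420756 -0.01790762] from ball [ 0.57584108 -0.02086692] [ 0.57603979 -0.02210928]
jar [ 0.49120764 -0.19844655  0.075     ]
box [0.42666663 0.05553144 0.03      ]
obj [0.68783379 0.12899555 0.054     ]
```

Geometry agrees: origin is about (0.575,-0.020), yaw about 17.3°, and the pads are 119.6 mm apart (120 expected). The tool is already nearly aligned with the sorter, so I go above the right pad.

```bash
cat > m.py <<'E'
import sys,numpy as np
from workcell import bot
from scipy.spatial.transform import Rotation as Ro
s=bot.read_state();R=Ro.from_rotvec(s["tcp_rot"])
p=np.array(s["tool_pos"]);print("t",s["time"],"pos",p.round(4),"w",round(s["width"],3),"F",np.round(s["wrist_force"],2))
g=Ro.from_matrix(np.array([[np.cos(a:=np.radians(17.3)),np.sin(a),0],[np.sin(a),-np.cos(a),0],[0,0,-1]]))
print("turn",(np.degrees((R.inv()*g).as_rotvec())/30).round(4))
O=np.array([.575,-.0205,0]);E=np.array([[np.cos(a),-np.sin(a),0],[np.sin(a),np.cos(a),0],[0,0,1]])
print("in sorter",(E.T@(p-O)).round(4))
for w in sys.argv[1:]:
    q=np.array(eval(w)); W=O+E@q; print(w,"world",W.round(4),"shift",(R.inv().apply(W-p)/.5).round(4))
E
python3 m.py "(.047,-.062,.23)" "(.047,-.062,.15)"
```

```text
t 0.1 pos [ 0.2222 -0.6366  0.23  ] w 0.997 F [-0.54 -0.38 -0.58]
turn [-0.004  -0.0001  0.0646]
in sorter [-0.52   -0.4834  0.23  ]
(.047,-.062,.23) world [ 0.6383 -0.0657  0.23  ] shift [ 1.1619 -0.8039  0.0019]
(.047,-.062,.15) world [ 0.6383 -0.0657  0.15  ] shift [ 1.1619 -0.8035  0.1619]
```

>>> step_arm(series=[{"x": 0.9, "y": -0.62, "z": 0, "az": 0.065, "grip": 1}, {"x": 0.9, "y": -0.62, "z": 0, "az": 0.065, "grip": 1}, {"x": 0.9, "y": -0.62, "z": 0, "az": 0.065, "grip": 1}, {"x": 0.9, "y": -0.62, "z": 0, "az": 0.065, "grip": 1}, {"x": 0.9, "y": -0.62, "z": 0, "az": 0.065, "grip": 1}, {"x": 0.9, "y": -0.62, "z": 0, "az": 0.065, "grip": 1}, {"x": 0.9, "y": -0.62, "z": 0, "az": 0.065, "grip": 1}, {"x": 0.9, "y": -0.62, "z": 0, "az": 0.065, "grip": 1}, {"x": 0.9, "y": -0.62, "z": 0, "az": 0.065, "grip": 1}, {"x": 0.9, "y": -0.62, "z": 0, "az": 0.065, "grip": 1}, {"x": 0.9, "y": -0.62, "z": 0, "az": 0.065, "grip": 1}, {"x": 0.9, "y": -0.62, "z": 0, "az": 0.065, "grip": 1}])

```text
validation failed for argument at $.se...
```

```bash
python3 m.py "(.047,-.062,.16)" 
```

```text
t 0.1 pos [ 0.2222 -0.6366  0.23  ] w 0.997 F [-0.54 -0.38 -0.58]
turn [-0.004  -0.0001  0.0646]
in sorter [-0.52   -0.4834  0.23  ]
(.047,-.062,.16) world [ 0.6383 -0.0657  0.16  ] shift [ 1.1619 -0.8036  0.1419]
```

The call was refused with a truncated message and the robot has not moved. I'll test with one full row.

>>> step_arm(series=[{"x": 0.9, "y": -0.62, "z": 0.0, "ax": 0.0, "ay": 0.0, "az": 0.065, "grip": 1.0}])

```text
time: 0.2
tool_pos: [0.2493, -0.5998, 0.2301]
tcp_rot: [3.106, 0.464, -0.003]
wrist_force: [2.3, 0.0, 0.3]
width: 0.855
grip_force: 0.0
```

```bash
python3 m.py "(.047,-.062,.23)" 
```

```text
t 0.2 pos [ 0.2493 -0.5998  0.2301] w 0.855 F [2.33 0.03 0.32]
turn [ 0.0015  0.004  -0.0108]
in sorter [-0.4833 -0.4563  0.2301]
(.047,-.062,.23) world [ 0.6383 -0.0657  0.23  ] shift [ 1.056  -0.7945 -0.0026]
```

>>> step_arm(series=[{"x": 0.95, "y": -0.715, "z": 0.0, "ax": 0.0, "ay": 0.0, "az": 0.0, "grip": 1.0}, {"x": 0.95, "y": -0.715, "z": 0.0, "ax": 0.0, "ay": 0.0, "az": 0.0, "grip": 1.0}, {"x": 0.95, "y": -0.715, "z": 0.0, "ax": 0.0, "ay": 0.0, "az": 0.0, "grip": 1.0}, {"x": 0.95, "y": -0.715, "z": 0.0, "ax": 0.0, "ay": 0.0, "az": 0.0, "grip": 1.0}, {"x": 0.95, "y": -0.715, "z": 0.0, "ax": 0.0, "ay": 0.0, "az": 0.0, "grip": 1.0}, {"x": 0.95, "y": -0.715, "z": 0.0, "ax": 0.0, "ay": 0.0, "az": 0.0, "grip": 1.0}, {"x": 0.95, "y": -0.715, "z": 0.0, "ax": 0.0, "ay": 0.0, "az": 0.0, "grip": 1.0}, {"x": 0.95, "y": -0.715, "z": 0.0, "ax": 0.0, "ay": 0.0, "az": 0.0, "grip": 1.0}, {"x": 0.95, "y": -0.715, "z": 0.0, "ax": 0.0, "ay": 0.0, "az": 0.0, "grip": 1.0}, {"x": 0.95, "y": -0.715, "z": 0.0, "ax": 0.0, "ay": 0.0, "az": 0.0, "grip": 1.0}, {"x": 0.95, "y": -0.715, "z": 0.0, "ax": 0.0, "ay": 0.0, "az": 0.0, "grip": 1.0}, {"x": 0.95, "y": -0.715, "z": 0.0, "ax": 0.0, "ay": 0.0, "az": 0.0, "grip": 1.0}])

```text
time: 1.4
tool_pos: [0.6, -0.1121, 0.2308]
tcp_rot: [-3.105, -0.473, 0.001]
wrist_force: [0.7, -0.2, 0.4]
width: 0.001
grip_force: 0.0
```

```bash
python3 m.py "(.047,-.062,.16)" 
```

```text
t 1.4 pos [ 0.6    -0.1121  0.2308] w 0.001 F [ 0.72 -0.19  0.42]
turn [-0.0009  0.0008  0.0012]
in sorter [-0.0034 -0.0948  0.2308]
(.047,-.062,.16) world [ 0.6383 -0.0657  0.16  ] shift [ 0.1009 -0.0656  0.1416]
```

>>> step_arm(series=[{"x": 0.1, "y": -0.066, "z": 0.0, "ax": 0.0, "ay": 0.0, "az": 0.0, "grip": 1.0}, {"x": 0.1, "y": -0.066, "z": 0.0, "ax": 0.0, "ay": 0.0, "az": 0.0, "grip": 1.0}, {"x": 0.1, "y": -0.066, "z": 0.1, "ax": 0.0, "ay": 0.0, "az": 0.0, "grip": 1.0}, {"x": 0.1, "y": -0.066, "z": 0.18, "ax": 0.0, "ay": 0.0, "az": 0.0, "grip": 1.0}, {"x": 0.1, "y": -0.066, "z": 0.2, "ax": 0.0, "ay": 0.0, "az": 0.0, "grip": 1.0}, {"x": 0.1, "y": -0.066, "z": 0.21, "ax": 0.0, "ay": 0.0, "az": 0.0, "grip": 1.0}, {"x": 0.1, "y": -0.066, "z": 0.22, "ax": 0.0, "ay": 0.0, "az": 0.0, "grip": 1.0}, {"x": 0.1, "y": -0.066, "z": 0.23, "ax": 0.0, "ay": 0.0, "az": 0.0, "grip": 1.0}, {"x": 0.1, "y": -0.066, "z": 0.24, "ax": 0.0, "ay": 0.0, "az": 0.0, "grip": 1.0}, {"x": 0.1, "y": -0.066, "z": 0.25, "ax": 0.0, "ay": 0.0, "az": 0.0, "grip": 1.0}, {"x": 0.1, "y": -0.066, "z": 0.25, "ax": 0.0, "ay": 0.0, "az": 0.0, "grip": 1.0}])

```text
time: 2.5
tool_pos: [0.6371, -0.0681, 0.1061]
tcp_rot: [-3.106, -0.472, 0.0]
wrist_force: [0.6, 0.4, 0.1]
width: -0.004
grip_force: 0.1
```

```bash
python3 m.py "(.047,-.062,.097)" 
```

```text
t 2.5 pos [ 0.6371 -0.0681  0.1061] w -0.004 F [0.64 0.38 0.12]
turn [-0.0001  0.0001 -0.0007]
in sorter [ 0.0451 -0.0639  0.1061]
(.047,-.062,.097) world [ 0.6383 -0.0657  0.097 ] shift [ 0.0038 -0.0039  0.0182]
```

>>> step_arm(series=[{"x": 0.0, "y": 0.0, "z": 0.006, "ax": 0.0, "ay": 0.0, "az": 0.0, "grip": 1.0}, {"x": 0.0, "y": 0.0, "z": 0.012, "ax": 0.0, "ay": 0.0, "az": 0.0, "grip": 1.0}, {"x": 0.0, "y": 0.0, "z": 0.012, "ax": 0.0, "ay": 0.0, "az": 0.0, "grip": 1.0}])

```text
time: 2.8
tool_pos: [0.6369, -0.068, 0.0998]
tcp_rot: [-3.106, -0.472, 0.001]
wrist_force: [-0.4, 0.2, 0.2]
width: -0.002
grip_force: 0.0
```

```bash
cat > look.py <<'E'
import sys
from workcell import imaging
from h import *
k=sys.argv[1]
P=[]
for n,b in(("top",(240,120,480,300)),("side",(250,130,450,320))):
    c=imaging.read_camera(n);np.savez(f"{n}{k}.npz",**c)
    P.append(cv2.resize(c["img"][b[1]:b[3],b[0]:b[2]],(380,320),interpolation=cv2.INTER_CUBIC)[:,:,::-1])
    print(n,"yel",blobs(c["img"],yel,(230,120,480,330)),"red",blobs(c["img"],red,(230,120,480,280)))
cv2.imwrite(f"pics/l{k}.png",np.hstack(P))
E
python3 look.py 1
```

```text
top yel [([318.0, 175.6], 349), ([374.1, 168.1], 73)] red [([378.8, 179.7], 146), ([333.7, 195.6], 285)]
side yel [([296.3, 177.9], 49), ([288.3, 200.9], 241), ([411.8, 212.9], 139)] red [([315.1, 198.5], 594), ([406.0, 277.3], 59)]
```

>>> step_arm(series=[{"x": 0.0, "y": 0.0, "z": 0.005, "ax": 0.0, "ay": 0.0, "az": 0.0, "grip": 1.0}, {"x": 0.0, "y": 0.0, "z": 0.01, "ax": 0.0, "ay": 0.0, "az": 0.0, "grip": 1.0}, {"x": 0.0, "y": 0.0, "z": 0.01, "ax": 0.0, "ay": 0.0, "az": 0.0, "grip": 1.0}])

```text
time: 3.2
tool_pos: [0.6375, -0.0679, 0.0975]
tcp_rot: [-3.106, -0.472, -0.001]
wrist_force: [-3.9, 1.2, 10.5]
width: -0.001
grip_force: 5.0
```

Firm stop at 10.5 N with the pad at its z 97 mm end. Lift off and go behind the rear ball, high.

>>> step_arm(series=[{"x": 0.0, "y": 0.0, "z": -0.1, "ax": 0.0, "ay": 0.0, "az": 0.0, "grip": 1.0}, {"x": 0.0, "y": 0.0, "z": -0.2, "ax": 0.0, "ay": 0.0, "az": 0.0, "grip": 1.0}, {"x": 0.0, "y": 0.0, "z": -0.26, "ax": 0.0, "ay": 0.0, "az": 0.0, "grip": 1.0}, {"x": -0.1, "y": -0.03, "z": -0.26, "ax": 0.0, "ay": 0.0, "az": 0.0, "grip": 1.0}, {"x": -0.2, "y": -0.06, "z": -0.26, "ax": 0.0, "ay": 0.0, "az": 0.0, "grip": 1.0}, {"x": -0.3, "y": -0.09, "z": -0.26, "ax": 0.0, "ay": 0.0, "az": 0.0, "grip": 1.0}, {"x": -0.38, "y": -0.12, "z": -0.26, "ax": 0.0, "ay": 0.0, "az": 0.0, "grip": 1.0}, {"x": -0.44, "y": -0.128, "z": -0.26, "ax": 0.0, "ay": 0.0, "az": 0.0, "grip": 1.0}, {"x": -0.44, "y": -0.128, "z": -0.26, "ax": 0.0, "ay": 0.0, "az": 0.0, "grip": 1.0}, {"x": -0.44, "y": -0.128, "z": -0.26, "ax": 0.0, "ay": 0.0, "az": 0.0, "grip": 1.0}])

```text
time: 4.2
tool_pos: [0.4082, -0.0724, 0.2257]
tcp_rot: [3.106, 0.471, 0.003]
wrist_force: [0.3, 0.6, 0.1]
width: -0.001
grip_force: 0.0
```

```bash
python3 look.py 2; python3 m.py "(-.172,0,.16)" "(-.172,0,.134)"
```

```text
top yel [([374.3, 161.1], 329), ([318.3, 175.4], 359)] red [([351.2, 190.9], 1172)]
side yel [([296.9, 177.6], 67), ([309.6, 177.9], 31), ([288.3, 200.0], 220), ([411.8, 212.9], 138)] red [([315.0, 198.2], 569), ([406.0, 277.0], 69)]
t 4.3 pos [ 0.4092 -0.0724  0.2257] w 0.002 F [-0.13 -0.86 -0.24]
turn [ 0.001  -0.0023 -0.0004]
in sorter [-0.1737 -0.0003  0.2257]
(-.172,0,.16) world [ 0.4108 -0.0716  0.16  ] shift [ 0.0033 -0.0006  0.1314]
(-.172,0,.134) world [ 0.4108 -0.0716  0.134 ] shift [ 0.0032 -0.0006  0.1834]
```

View pics/l2.png

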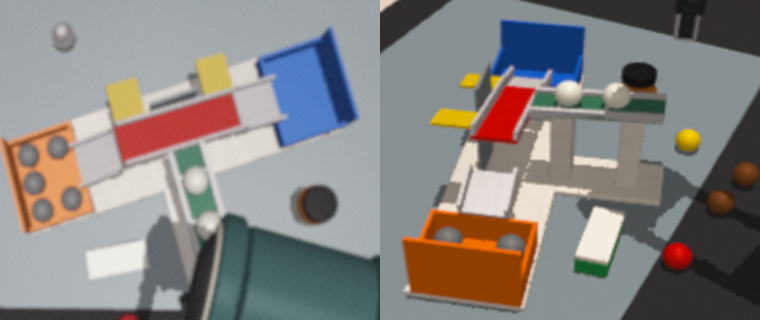

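The gate now leans right: in the side view the left pad is raised, at full-frame (288,200), and both balls are still on the track. I'll check its height and lower behind the rear ball.

```bash
python3 - <<'E'
from h import *
t=load("top2.npz");s=load("side2.npz")
print(tri(t,(318.3,175.4),s,(288.3,200.0)))
E
```

```text
[0.60204044 0.04689027 0.12543269]
```

>>> step_arm(series=[{"x": 0.0, "y": 0.0, "z": 0.08, "ax": 0.0, "ay": 0.0, "az": 0.0, "grip": 1.0}, {"x": 0.0, "y": 0.0, "z": 0.14, "ax": 0.0, "ay": 0.0, "az": 0.0, "grip": 1.0}, {"x": 0.0, "y": 0.0, "z": 0.18, "ax": 0.0, "ay": 0.0, "az": 0.0, "grip": 1.0}, {"x": 0.0, "y": 0.0, "z": 0.184, "ax": 0.0, "ay": 0.0, "az": 0.0, "grip": 1.0}, {"x": 0.0, "y": 0.0, "z": 0.184, "ax": 0.0, "ay": 0.0, "az": 0.0, "grip": 1.0}])

```text
time: 4.8
tool_pos: [0.4086, -0.0722, 0.133]
tcp_rot: [-3.105, -0.473, 0.002]
wrist_force: [0.1, -0.6, 0.9]
width: 0.0
grip_force: 0.0
```

```bash
python3 m.py "(-.14,0,.133)" "(-.1,0,.131)"
```

```text
t 4.8 pos [ 0.4086 -0.0722  0.133 ] w 0.0 F [ 0.13 -0.64  0.86]
turn [-0.0016  0.0024  0.0004]
in sorter [-1.742e-01  1.000e-04  1.330e-01]
(-.14,0,.133) world [ 0.4413 -0.0621  0.133 ] shift [ 0.0684  0.0002 -0.    ]
(-.1,0,.131) world [ 0.4795 -0.0502  0.131 ] shift [0.1484 0.0002 0.0039]
```

>>> step_arm(series=[{"x": 0.04, "y": 0.0, "z": 0.0, "ax": 0.0, "ay": 0.0, "az": 0.0, "grip": 1.0}, {"x": 0.06, "y": 0.0, "z": 0.0, "ax": 0.0, "ay": 0.0, "az": 0.0, "grip": 1.0}, {"x": 0.068, "y": 0.0, "z": 0.0, "ax": 0.0, "ay": 0.0, "az": 0.0, "grip": 1.0}, {"x": 0.076, "y": 0.0, "z": 0.0, "ax": 0.0, "ay": 0.0, "az": 0.0, "grip": 1.0}, {"x": 0.084, "y": 0.0, "z": 0.0, "ax": 0.0, "ay": 0.0, "az": 0.0, "grip": 1.0}, {"x": 0.092, "y": 0.0, "z": 0.0, "ax": 0.0, "ay": 0.0, "az": 0.0, "grip": 1.0}, {"x": 0.092, "y": 0.0, "z": 0.0, "ax": 0.0, "ay": 0.0, "az": 0.0, "grip": 1.0}, {"x": 0.092, "y": 0.0, "z": 0.0, "ax": 0.0, "ay": 0.0, "az": 0.0, "grip": 1.0}, {"x": 0.092, "y": 0.0, "z": 0.0, "ax": 0.0, "ay": 0.0, "az": 0.0, "grip": 1.0}, {"x": 0.092, "y": 0.0, "z": 0.0, "ax": 0.0, "ay": 0.0, "az": 0.0, "grip": 1.0}])

```text
time: 5.8
tool_pos: [0.4518, -0.0587, 0.1332]
tcp_rot: [-3.106, -0.472, 0.0]
wrist_force: [-0.3, -0.9, 0.5]
width: -0.003
grip_force: 0.0
```

```bash
python3 look.py 3; python3 m.py
```

```text
top yel [([374.4, 161.1], 327), ([318.3, 175.4], 358)] red [([351.4, 190.7], 1149)]
side yel [([296.9, 177.6], 67), ([309.6, 177.9], 31), ([288.3, 200.0], 220), ([411.8, 212.9], 138)] red [([315.0, 198.2], 570), ([405.9, 277.3], 56)]
t 5.9 pos [ 0.4519 -0.0587  0.1333] w -0.0 F [-0.54 -0.09  0.17]
turn [-0.0001  0.0001 -0.0006]
in sorter [-1.289e-01  1.000e-04  1.333e-01]
```

View pics/l3.png

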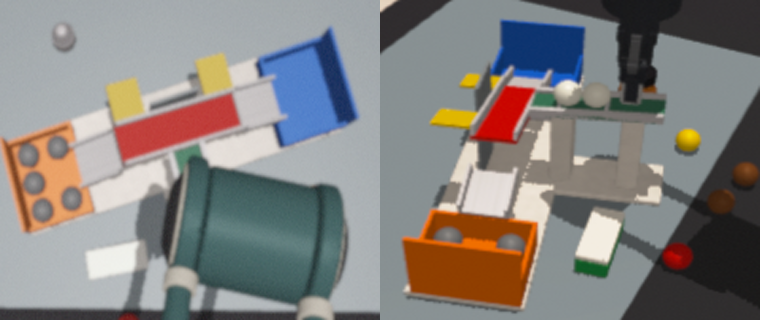

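The rear ball crossed its rib and now rests against the front ball (side crop 568,93 and 597,95). Next I push the front one over, slowly.

>>> step_arm(series=[{"x": 0.012, "y": 0.0, "z": 0.001, "ax": 0.0, "ay": 0.0, "az": 0.0, "grip": 1.0}, {"x": 0.02, "y": 0.0, "z": 0.002, "ax": 0.0, "ay": 0.0, "az": 0.0, "grip": 1.0}, {"x": 0.028, "y": 0.0, "z": 0.003, "ax": 0.0, "ay": 0.0, "az": 0.0, "grip": 1.0}, {"x": 0.036, "y": 0.0, "z": 0.004, "ax": 0.0, "ay": 0.0, "az": 0.0, "grip": 1.0}, {"x": 0.036, "y": 0.0, "z": 0.004, "ax": 0.0, "ay": 0.0, "az": 0.0, "grip": 1.0}, {"x": 0.036, "y": 0.0, "z": 0.004, "ax": 0.0, "ay": 0.0, "az": 0.0, "grip": 1.0}, {"x": 0.036, "y": 0.0, "z": 0.004, "ax": 0.0, "ay": 0.0, "az": 0.0, "grip": 1.0}, {"x": 0.036, "y": 0.0, "z": 0.004, "ax": 0.0, "ay": 0.0, "az": 0.0, "grip": 1.0}, {"x": 0.036, "y": 0.0, "z": 0.004, "ax": 0.0, "ay": 0.0, "az": 0.0, "grip": 1.0}, {"x": 0.036, "y": 0.0, "z": 0.004, "ax": 0.0, "ay": 0.0, "az": 0.0, "grip": 1.0}, {"x": 0.036, "y": 0.0, "z": 0.004, "ax": 0.0, "ay": 0.0, "az": 0.0, "grip": 1.0}, {"x": 0.036, "y": 0.0, "z": 0.004, "ax": 0.0, "ay": 0.0, "az": 0.0, "grip": 1.0}])

```text
time: 7.1
tool_pos: [0.4692, -0.0533, 0.1313]
tcp_rot: [3.106, 0.472, 0.0]
wrist_force: [0.8, -0.4, 0.2]
width: -0.002
grip_force: 0.0
```

```bash
python3 look.py 4; python3 m.py
```

```text
top yel [([374.4, 161.1], 327), ([318.3, 175.5], 356), ([416.2, 277.7], 71)] red [([350.9, 190.6], 1108)]
side yel [([296.9, 177.6], 67), ([309.6, 177.9], 31), ([288.3, 200.0], 220), ([411.8, 212.9], 139)] red [([315.0, 198.2], 570), ([406.0, 277.4], 55)]
t 7.2 pos [ 0.4692 -0.0533  0.1313] w 0.001 F [ 0.79 -0.24 -0.14]
turn [ 0.     -0.     -0.0004]
in sorter [-1.108e-01  1.000e-04  1.313e-01]
```

View pics/l4.png

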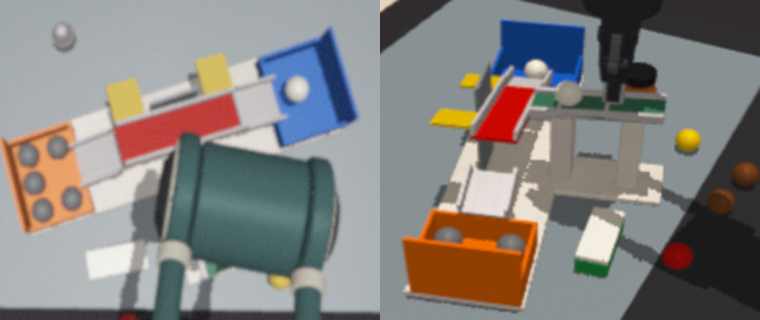

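The front ball is in the blue tray (top crop 296,88), and the second waits behind the front rib (side crop 568,93). I push it on.

>>> step_arm(series=[{"x": 0.02, "y": 0.0, "z": 0.002, "ax": 0.0, "ay": 0.0, "az": 0.0, "grip": 1.0}, {"x": 0.034, "y": 0.0, "z": 0.003, "ax": 0.0, "ay": 0.0, "az": 0.0, "grip": 1.0}, {"x": 0.042, "y": 0.0, "z": 0.004, "ax": 0.0, "ay": 0.0, "az": 0.0, "grip": 1.0}, {"x": 0.05, "y": 0.0, "z": 0.005, "ax": 0.0, "ay": 0.0, "az": 0.0, "grip": 1.0}, {"x": 0.058, "y": 0.0, "z": 0.005, "ax": 0.0, "ay": 0.0, "az": 0.0, "grip": 1.0}, {"x": 0.066, "y": 0.0, "z": 0.005, "ax": 0.0, "ay": 0.0, "az": 0.0, "grip": 1.0}, {"x": 0.066, "y": 0.0, "z": 0.005, "ax": 0.0, "ay": 0.0, "az": 0.0, "grip": 1.0}, {"x": 0.066, "y": 0.0, "z": 0.005, "ax": 0.0, "ay": 0.0, "az": 0.0, "grip": 1.0}, {"x": 0.066, "y": 0.0, "z": 0.005, "ax": 0.0, "ay": 0.0, "az": 0.0, "grip": 1.0}, {"x": 0.066, "y": 0.0, "z": 0.005, "ax": 0.0, "ay": 0.0, "az": 0.0, "grip": 1.0}, {"x": 0.066, "y": 0.0, "z": 0.005, "ax": 0.0, "ay": 0.0, "az": 0.0, "grip": 1.0}])

```text
time: 8.3
tool_pos: [0.5006, -0.0436, 0.1288]
tcp_rot: [3.106, 0.472, 0.0]
wrist_force: [0.0, -0.0, -0.0]
width: 0.006
grip_force: 0.0
```

>>> step_arm(series=[{"x": 0.04, "y": 0.0, "z": -0.06, "ax": 0.0, "ay": 0.0, "az": 0.0, "grip": 1.0}, {"x": -0.02, "y": 0.0, "z": -0.15, "ax": 0.0, "ay": 0.0, "az": 0.0, "grip": 1.0}, {"x": -0.1, "y": 0.0, "z": -0.2, "ax": 0.0, "ay": 0.0, "az": 0.0, "grip": 1.0}, {"x": -0.15, "y": 0.0, "z": -0.2, "ax": 0.0, "ay": 0.0, "az": 0.0, "grip": 1.0}, {"x": -0.15, "y": 0.0, "z": -0.2, "ax": 0.0, "ay": 0.0, "az": 0.0, "grip": 1.0}, {"x": -0.15, "y": 0.0, "z": -0.2, "ax": 0.0, "ay": 0.0, "az": 0.0, "grip": 1.0}, {"x": -0.15, "y": 0.0, "z": -0.2, "ax": 0.0, "ay": 0.0, "az": 0.0, "grip": 1.0}, {"x": -0.15, "y": 0.0, "z": -0.2, "ax": 0.0, "ay": 0.0, "az": 0.0, "grip": 1.0}])

```text
time: 9.1
tool_pos: [0.4295, -0.0655, 0.2282]
tcp_rot: [-3.105, -0.473, 0.001]
wrist_force: [-0.2, -0.3, -0.4]
width: -0.001
grip_force: 0.0
```

```bash
python3 look.py 5; python3 m.py
```

```text
top yel [([374.3, 161.1], 328), ([318.3, 175.4], 358)] red [([351.3, 190.8], 1160)]
side yel [([296.9, 177.6], 67), ([309.6, 177.9], 31), ([288.3, 200.0], 219), ([411.8, 212.9], 138)] red [([315.0, 198.2], 569), ([405.8, 277.2], 62)]
t 9.2 pos [ 0.4294 -0.0655  0.2282] w 0.0 F [-0.54  0.35  0.72]
turn [-0.0014  0.0021  0.0007]
in sorter [-0.1524  0.0003  0.2282]
```

View pics/l5.png

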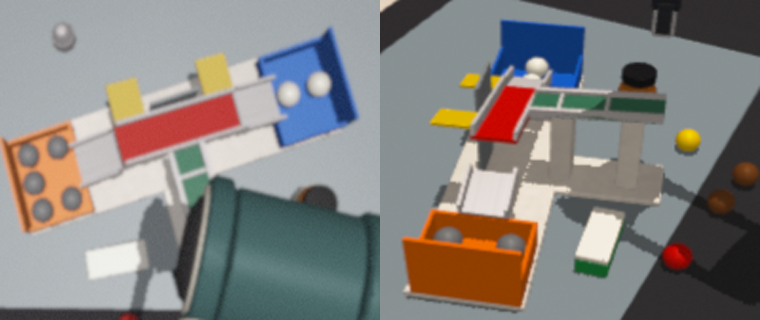

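Both white balls are in the blue tray (top crop 289,94 and 319,84), the track is empty and the gate leans right. I'll check that the ball near the chute is at rest on the tray floor.

>>> step_arm(series=[{"x": 0.0, "y": 0.0, "z": 0.0, "ax": 0.0, "ay": 0.0, "az": 0.0, "grip": 1.0}, {"x": 0.0, "y": 0.0, "z": 0.0, "ax": 0.0, "ay": 0.0, "az": 0.0, "grip": 1.0}, {"x": 0.0, "y": 0.0, "z": 0.0, "ax": 0.0, "ay": 0.0, "az": 0.0, "grip": 1.0}, {"x": 0.0, "y": 0.0, "z": 0.0, "ax": 0.0, "ay": 0.0, "az": 0.0, "grip": 1.0}, {"x": 0.0, "y": 0.0, "z": 0.0, "ax": 0.0, "ay": 0.0, "az": 0.0, "grip": 1.0}, {"x": 0.0, "y": 0.0, "z": 0.0, "ax": 0.0, "ay": 0.0, "az": 0.0, "grip": 1.0}])

```text
time: 9.8
tool_pos: [0.4291, -0.0658, 0.2288]
tcp_rot: [3.106, 0.472, 0.0]
wrist_force: [-0.8, 0.3, -0.2]
width: -0.003
grip_force: 0.0
```

```bash
python3 look.py 6 >/dev/null; python3 - <<'E'
from h import *
w=lambda h,s,v:(s<70)&(v>165)
for k in "56":
    t=load(f"top{k}.npz");s=load(f"side{k}.npz")
    b=blobs(t["img"],w,(418,150,460,190));c=blobs(s["img"],w,(320,150,350,180),15);print(b,c)
    for q,_ in b:
        p=onz(t,q,.027)[:2]-[.575,-.0205];a=np.radians(17.3)
        print((np.array([[np.cos(a),np.sin(a)],[-np.sin(a),np.cos(a)]])@p).round(3), [tri(t,q,s,e)[2].round(3) for e,_ in c])
E
```

```text
[([457.8, 154.6], 39), ([441.2, 166.5], 145), ([422.9, 172.3], 136)] [([330.3, 172.9], 160)]
[ 0.018 -0.244] [np.float64(-0.024)]
[ 0.004 -0.202] [np.float64(0.015)]
[ 0.003 -0.161] [np.float64(0.05)]
[([457.8, 154.6], 40), ([441.2, 166.5], 143), ([422.9, 172.2], 134)] [([330.3, 172.9], 160)]
[ 0.018 -0.244] [np.float64(-0.024)]
[ 0.004 -0.202] [np.float64(0.015)]
[ 0.004 -0.161] [np.float64(0.049)]
```

```bash
python3 - <<'E'
from h import *
t=load("top6.npz");s=load("side6.npz")
for q in((422.9,172.2),(441.2,166.5)):
  for z in(.027,.035,.045,.055):
    X=onz(t,q,z);K=np.array([[s["fx"],0,s["cx"]],[0,s["fy"],s["cy"]],[0,0,1.]])
    print(q,z,cv2.projectPoints(X[None],cv2.Rodrigues(np.array(s["R"]))[0],np.array(s["t"]),K,np.array([s["k1"],0,0,0.]))[0].ravel().round(1))
a=cv2.resize(t["img"][140:200,395:475],(400,300),interpolation=cv2.INTER_CUBIC);b=cv2.resize(s["img"][135:195,295:375],(400,300),interpolation=cv2.INTER_CUBIC)
cv2.imwrite("pics/l6.png",np.hstack([a,b])[:,:,::-1])
E
```

```text
(422.9, 172.2) 0.027 [329.4 179.1]
(422.9, 172.2) 0.035 [329.6 176.9]
(422.9, 172.2) 0.045 [329.9 174.1]
(422.9, 172.2) 0.055 [330.3 171.3]
(441.2, 166.5) 0.027 [332.1 169.7]
(441.2, 166.5) 0.035 [332.3 167.6]
(441.2, 166.5) 0.045 [332.6 164.9]
(441.2, 166.5) 0.055 [332.9 162.2]
```

View pics/l6.png

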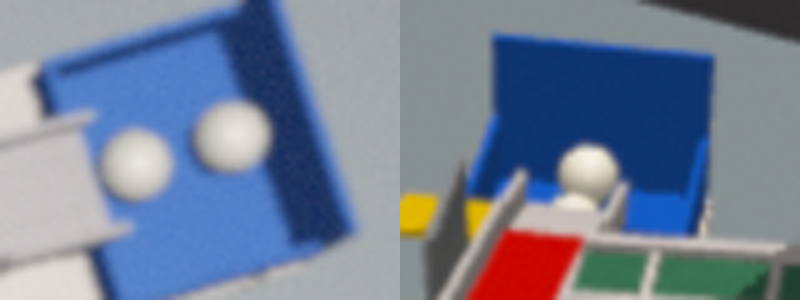

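The close view shows two balls on the tray floor: the farther one matches z 27 mm, and the nearer one is partly hidden behind the chute end, off the chute. Both are still, so I hand in.

```bash
python3 -c "
from workcell import bot
print(bot.finish_job())"
```

```text
the job is handed in; nothing more can be done
None
```

I pressed the gate fully right, then pushed both white balls down the right chute into the blue tray; the job was handed in at about 10 s, with the gate still leaning right and the bystanders untouched.

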